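# Lock a stop blade in its holder with a pin and R-clip

### The job

Fit the orange-gripped stop blade for the boring machine: lift it out of the wooden rack and slide it down edgewise into the slot of the green holder until it rests on the bottom, then push the holder's black-knobbed locking pin fully home through the blade. Finally take the red R-clip from its stand and push its straight leg down through the cross hole in the end of the pin until the bow has sprung over the pin and the clip is fully home. Leave the grey-gripped blade and the other things on the bench alone.

Things in the scene. Friction and masses are not known exactly. Their poses are not given: they have to be found in the camera images.
- blade_grip (a point): Centre of the stop blade's orange grip: 60 mm (x) by 16 mm (y, the way to pinch it) by 36 mm tall (z up). Below it an aluminium plate 70 mm (x) by 8 mm (y) by 80 mm tall, lower edge 90 mm below this point; 0.17 to 0.31 kg. Either way round fits the holder. It starts upright in either slot of the rack.
- blade_hole (a point): Centre of the round hole through the orange-gripped blade's plate, 29 mm across, along y, 50 mm below blade_grip; same axes.
- spare_grip (a point): Centre of the grey grip of the other blade, same outer sizes but no hole, in the other slot of the rack. Leave it there.
- rack: Fixed wooden rack, 110 mm (x) by 150 mm (y) by 50 mm high; origin at its underside centre. Two slots along x, at y = +37 and -37 mm, each 75 by 11 mm and 40 mm deep, hold the blades.
- holder_seat (a point): Middle of the slot's floor in the fixed green holder, 20 mm above the bench. Slot 74 mm long (x), 11 mm wide (y), straight walls 55 mm high, then tilted lead-in plates 12 mm higher that widen the mouth by about 6 mm a side. z up. With the blade seated its lower edge is here, blade_grip 90 mm above. Base 130 mm (x) by 85 mm (y).
- holder_bore (a point): Centre of the slot on the locking pin's axis, 40 mm above holder_seat; blade_hole lies here when the blade is seated. The pin runs along y. Axes as for holder_seat.
- pin (a joint): Travel of the locking pin, m: 0 = drawn out (tip clear of the slot), 0.072 = fully home at its end stop. It moves along -y of the holder against about 3 N of friction, stays where it is left, does not turn, and passes the slot only with the blade out or its hole in line.
- pin_knob (a point): Centre of the outer flat face of the pin's black knob (36 mm in diameter, 20 mm long), on the pin's axis 60 mm above the bench. The face looks along +y of the holder: push it along -y. Axes as for holder_seat.
- pin_hole (a point): Centre of the vertical cross hole (8 mm) near the tip of the 22 mm steel pin, 60 mm above the bench. It moves with the pin; with the pin home it stands 26 mm outside the green cheek on the holder's -y side, and the pin ends 11 mm beyond it. Hole along z, pin along y.
- clip_grip (a point): Centre of the R-clip's red grip, 24 mm (x) by 16 mm (y, the way to pinch it) by 28 mm tall (z up), with a wire loop 9 mm above. A red sleeve, 14 mm (x) by 16 mm, goes on down to 36 mm below this point and stops on the pin when home. 0.05 to 0.08 kg.
- clip_seat (a point): Point on the axis of the clip's 5 mm straight leg, 48 mm straight below clip_grip; it lies at pin_hole when the clip is fully home. Grip, leg and bow lie in the clip's x-z plane, which must be square to the pin: clip y along holder y, either way. Pushing it on takes about 5 to 10 N, then it draws itself home.
- clip_tip (a point): Tapered tip of the clip's straight leg, 24 mm below clip_seat.
- clip_bow (a joint): Opening of the clip's springy bow (5 mm wire beside the leg on +x, out to x = 19 mm, as long as the leg), rad: 0 at rest, about 0.05 while spread over the pin, near 0 again once it has sprung over.
- stand: Fixed plywood clip stand, 70 mm (x) by 60 mm (y) by 54 mm high; origin at its underside centre. The clip starts upright in its pocket, 25 mm (x) by 10 mm (y), 46 mm deep, sleeve resting on the top, clip_grip about 90 mm above the bench; it lifts straight out.
- glue: Yellow glue bottle, 56 mm across, 150 mm tall; origin at its base centre. Bystander.
- edging: Coil of dark wood edging lying flat, 130 mm across, 22 mm high; origin at its underside centre. Bystander.
- offcut: Wood offcut, 160 by 60 by 20 mm; origin at its underside centre. Bystander.
- driver: Green-handled screwdriver lying on the bench; bystander.
- tape: Yellow tape measure, 70 by 65 by 35 mm; origin at its underside centre. Bystander.
- pot: Blue pot, 76 mm across, 100 mm tall; origin at its base centre. Bystander.
- wedge: Pale wood block, 80 by 45 by 30 mm; origin at its underside centre. Bystander.
There are look-alikes about, which are no part of the job. Leave any pink or yellow look-alike of the part that bears blade_grip alone.

How it is judged (in metres and radians):
On the way, in this order (a step that is already met when the one before it is completed fails the run):
1. the orange blade rests fully in the holder's slot (distance between blade_hole and holder_bore below 0.006 m and angle between blade_grip's own z axis and vertical below 0.08 rad), for 0.2 s.
2. the locking pin is fully home through the blade (all of step 1 and value of joint pin above 0.068 m), for 0.2 s.
3. the R-clip is fully home through the pin with its bow sprung over (all of step 2 and distance between clip_seat and pin_hole below 0.006 m and angle between clip_grip's own z axis and vertical below 0.35 rad and value of joint clip_bow below 0.03 rad), for 0.2 s.
At the end, for the whole second after the job is handed in: Blade in the slot (hole within 6 mm of the bore centre, upright within 0.08 rad), pin home (over 0.068 m), clip_seat within 6 mm of the pin hole, clip upright within 0.35 rad, bow closed again (under 0.03 rad), blade and clip at rest (all of step 3 and linear speed of each of clip, blade below 0.02 m/s); the robot touches nothing.
It fails at once if the grey-gripped blade is lifted out or moved more than 30 mm (distance of spare_grip from where it was at the start of the episode above 0.03 m).
It fails at once if another thing on the bench is moved more than 40 mm (distance of any of glue, edging, offcut, driver, tape, pot, wedge from where it was at the start of the episode above 0.04 m).
It also fails if it takes over 72 s, if anything falls off the work surface, if the arm or the gripper's body presses on something with over 40 N, if the wrist force passes 120 N, or if a joint passes its speed limit or range.

### The arm

A 6-joint arm with a two-finger parallel gripper is mounted at the origin on the work surface. World frame = base frame: x ahead of the robot, y to its left, z up, the work surface at z = 0. Lengths are in mm, angles in degrees, forces in N, time in s.
With the tool pointing down it reaches from about 300 to 850 mm from the base axis. Payload 4.2 kg.
Tool frame: the origin (TCP) lies on the centre line of the jaws, within the pads' length; the fingertips stand 8 mm ahead of it and the grasp point (between the pads) lies 11 mm behind it; z points along the fingers, y is the line along which they close (so a half turn about z gives the same grasp; the last joint's range is limited). The gripper opens to 91 mm and grips with 3 to 60 N. Pads are 32 mm wide; open, the fingers measure 118 mm over their backs; the gripper's body (76 mm by 178 mm) begins 60 mm behind the grasp point.
Start: joints at [66.349, 18.312, 89.639, -0, 72.044, -1.146], TCP at [220.1, 531.223, 221.976] pointing down, gripper open.
Joint ranges: [-177.97, 177.97], [-48.28, 115.42], [12.27, 149.76], [-77.06, 257.06], [2.81, 150.46], [-146.56, 146.56]. Speed limits (degrees/s): [147.25, 147.25, 180, 180, 180, 180].

### API

Orientations are given as [roll, pitch, yaw] about the fixed x, y, z axes, in that order (R = Rz(yaw) Ry(pitch) Rx(roll)).
In Python, from workcell import telemetry, eyes, ticket gives the robot as it stands. The module is installed in compiled form; this text tells all that it offers.
- The arm moves only by the shell command python3 -m crank 'ROWS' [OPENING] [FORCE]. ROWS is JSON, a list of rows, each an object of numbers: "dx", "dy", "dz": the shift along the world's x, y, z normalised to -1 to 1, where 1 is 80 cm; "yaw": the turn about the world's z normalised to -1 to 1, where 1 is 5 degrees. A call has 1 to 10 rows; each row shifts and turns the commanded pose from where the row before left it; what a row does not reach is not made up. A row lasts 1/8 s, in which the tool goes at most 62.5 mm and 10.7 degrees, less where a joint would pass 70% of its speed; a pose out of reach is approached as far as the arm can. A call with a number of a shift or a turn outside -1 to 1 is refused whole. A call with a gripper value outside its range is refused whole. OPENING is the opening, from 0 (shut) to 1 (fully open), set as the call begins (- or left out, the last holds). The fingers move at their own pace and stop on an object; FORCE is the grip in N (left out, the last holds). Time passes only in rows, so rows that do not move let the fingers close. It gives the time, the measured TCP pose, the force, the opening and the grip force at its end, in the units of the state.
- telemetry.state(): the state, without advancing time (a new reading comes with each control period).
- eyes.grab_frame(name): name is "side" or "top"; returns the picture (400x640x3 uint8, red, green, blue); there is no depth.
- eyes.calibration(name): a dict with "camera_matrix" (3x3 intrinsics, pixels), "k1" (the pictures are not rectified: a ray, as slopes to the right and down, at radius r is drawn at 1 + k1 r^2 times it, then the intrinsics apply), "world_from_camera" (4x4, takes a point from camera to world coordinates). Camera axes: x right, y down, z forward; pixel columns grow to the right and rows downward; lengths in mm; the calibration is good to about 2 mm. A picture is of the moment at which its call begins. calibration takes no time and is no camera call.
- ticket.job_done(): hands the job in; it is judged then, once.
The state is a dict: "time_s": time; "qpos": joint angles; "qvel": joint speeds; "effort": joint torques, N m; "ee_pos": TCP position; "ee_rot": TCP orientation; "force": force on the tool from outside, world axes, zero at the start; "torque": the same for the moment, N m; "gripper_width": finger opening in mm; "gripper_force": force on a finger pad.
Only numpy, scipy, OpenCV 4.12 (cv2) and the standard library are available. Lean on these libraries where they do the work, as an engineer would, in place of code of your own. Each camera call takes 0.05 s, during which the arm holds its last target. There are 200 camera calls.

## Working session

There is one attempt and no reset: what is moved stays moved. The work goes in short steps, Python scripts to look and compute and a shell command to move; the robot and the scene stay as the last step left them, time stands still between calls to the robot, and variables do not carry over. Pictures are saved under pics/ and viewed, at most 10 in all, crops included, and the job is handed in when it is done.

```bash
mkdir -p pics; cat > h.py <<'E'
import numpy as np, cv2
from workcell import telemetry, eyes, ticket
def snap(n,f):
    im=eyes.grab_frame(n); cv2.imwrite(f'pics/{f}.png',im[:,:,::-1]); return im
def ray(n,u,v):
    c=eyes.calibration(n);K=np.array(c['camera_matrix']);T=np.array(c['world_from_camera'])
    a=np.linalg.inv(K)@[u,v,1];a=a[:2];p=a.copy()
    for _ in range(30): p=a/(1+c['k1']*(p@p))
    return T[:3,3],T[:3,:3]@np.array([p[0],p[1],1])
def atz(n,u,v,z):
    o,d=ray(n,u,v);return o+d*(z-o[2])/d[2]
def proj(n,P):
    c=eyes.calibration(n);K=np.array(c['camera_matrix']);T=np.array(c['world_from_camera'])
    p=T[:3,:3].T@(np.array(P,float)-T[:3,3]);a=p[:2]/p[2];a=a*(1+c['k1']*(a@a));return (K@[a[0],a[1],1])[:2]
def tri(m):
    A=np.zeros((3,3));b=np.zeros(3)
    L=[ray(*x) for x in m]
    for o,d in L:
        d=d/np.linalg.norm(d);M=np.eye(3)-np.outer(d,d);A+=M;b+=M@o
    P=np.linalg.solve(A,b)
    return P,[np.linalg.norm(np.cross(P-o,d/np.linalg.norm(d))) for o,d in L]
E
python3 - <<'E'
from h import *
np.set_printoptions(precision=2,suppress=True)
for n in('top','side'):
    snap(n,n+'0');c=eyes.calibration(n);print(n,c)
print(telemetry.state())
a=cv2.imread('pics/top0.png');b=cv2.imread('pics/side0.png')
E
```

```text
top {'camera_matrix': array([[378.01,   0.  , 335.57],
       [  0.  , 378.01, 204.83],
       [  0.  ,   0.  ,   1.  ]]), 'k1': -0.02014696304184468, 'world_from_camera': array([[   0.02,   -0.99,    0.15,  386.59],
       [  -1.  ,   -0.02,   -0.  ,   12.26],
       [   0.  ,   -0.15,   -0.99, 1204.59],
       [   0.  ,    0.  ,    0.  ,    1.  ]])}
side {'camera_matrix': array([[518.53,   0.  , 313.5 ],
       [  0.  , 518.53, 207.86],
       [  0.  ,   0.  ,   1.  ]]), 'k1': -0.004778624699282885, 'world_from_camera': array([[   0.96,   -0.17,    0.24,  290.64],
       [  -0.29,   -0.6 ,    0.74, -866.36],
       [   0.02,   -0.78,   -0.62,  813.29],
       [   0.  ,    0.  ,    0.  ,    1.  ]])}
{'time_s': 0.1, 'qpos': array([66.35, 18.35, 89.7 , -0.  , 72.04, -1.14]), 'qvel': array([ 0.  , -0.07, -0.2 , -0.02,  0.03, -0.01]), 'effort': array([  0.  , -41.33, -23.25,   0.07,   0.04,  -0.  ]), 'ee_pos': array([219.94, 530.83, 221.21]), 'ee_rot': array([-179.91,   -0.  ,  157.49]), 'force': array([-0.77, -0.65,  0.49]), 'torque': array([0.05, 0.02, 0.01]), 'gripper_force': 0.0, 'gripper_width': 91.14812971968058}
```

View pics/top0.png

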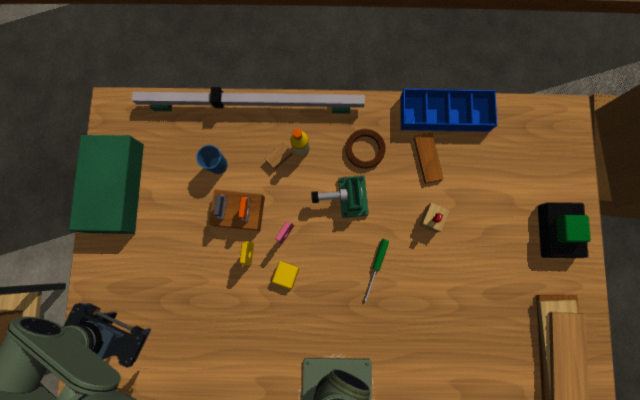

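View pics/side0.png

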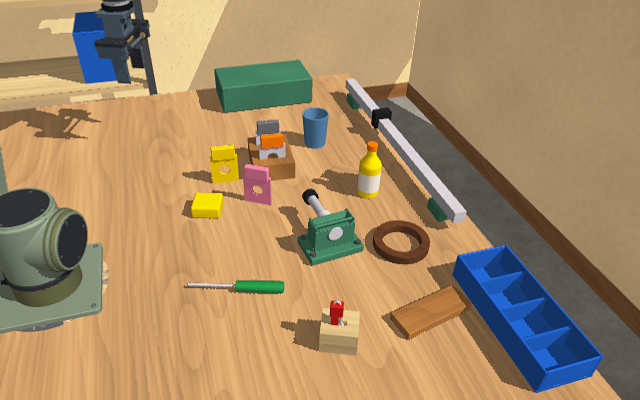

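The top view shows the orange blade at (243,209). What could be mistaken for it: grey (219,206), pink (285,231), yellow (246,252). In the side view: orange (272,142), grey (268,127), pink (257,172), yellow (223,152). I choose the orange one in the rack. The holder is at (352,197), its knob at (315,196) and the clip at (436,217).

```bash
cat >> h.py <<'E'
def crops(im,cs,f,s=5,w=80,h=60):
    T=[]
    for (u,v) in cs:
        u-=w//2;v-=h//2
        c=cv2.resize(im[v:v+h,u:u+w],None,fx=s,fy=s,interpolation=cv2.INTER_CUBIC)
        for k in range(0,w,10):
            cv2.line(c,(k*s,0),(k*s,6),(255,255,255),1);cv2.putText(c,str(u+k),(k*s,16),0,.33,(255,255,255),1)
        for k in range(10,h,10):
            cv2.line(c,(0,k*s),(6,k*s),(255,255,255),1);cv2.putText(c,str(v+k),(8,k*s+4),0,.33,(255,255,255),1)
        T.append(c)
    cv2.imwrite(f'pics/{f}.png',np.vstack([np.hstack(T[i:i+2]) for i in range(0,len(T),2)]))
E
python3 - <<'E'
from h import *
a=cv2.imread('pics/top0.png');b=cv2.imread('pics/side0.png')
crops(a,[(240,210),(340,197),(436,217),(270,215)],'topc')
crops(b,[(270,150),(330,225),(338,322),(325,210)],'sidec')
E
```

```text
(no output)
```

View pics/topc.png

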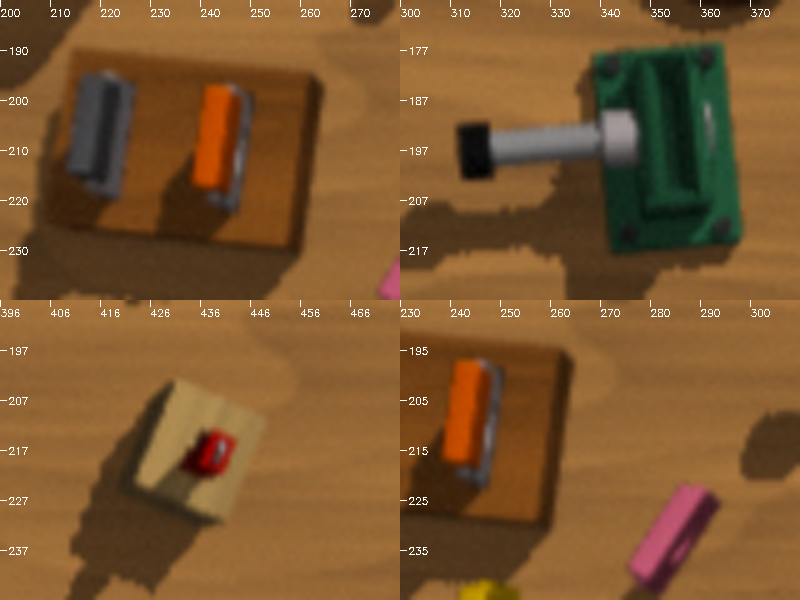

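View pics/sidec.png

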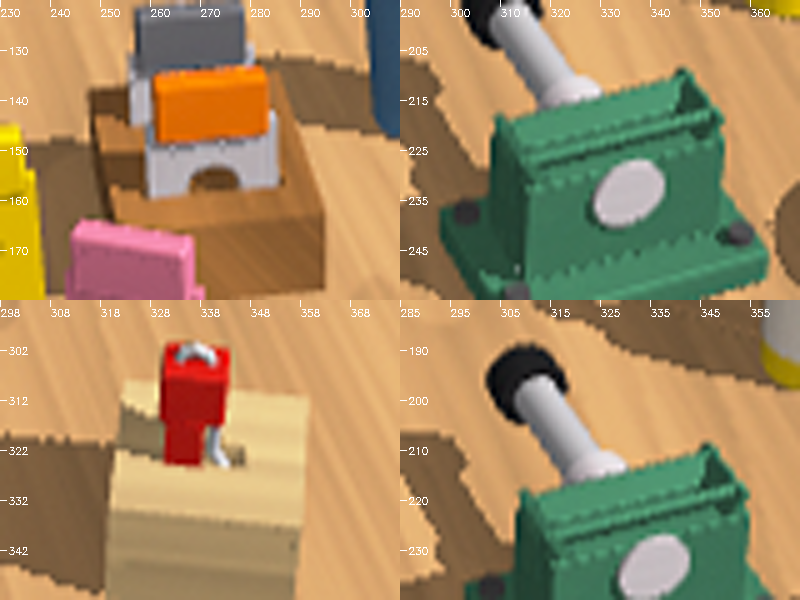

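The crops confirm the orange grip with a holed plate in the rack's right-hand slot, grey in the left one. The clip's bow points to image right in the side view. Now I'll fit poses from corners in both views.

```bash
cat > fit.py <<'E'
from h import *
from scipy.optimize import least_squares
np.set_printoptions(precision=1,suppress=True)
def fit(name,obs,x0,fz=None):
    # obs: (cam,u,v,local xyz)
    def r(q):
        c,s=np.cos(q[3]),np.sin(q[3]);R=np.array([[c,-s,0],[s,c,0],[0,0,1]])
        e=[(proj(n,R@np.array(l)+q[:3])-[u,v]) for n,u,v,l in obs]
        e=np.ravel(e)
        return np.append(e,(q[2]-fz)*5) if fz is not None else e
    s=least_squares(r,x0,x_scale=[100,100,100,1],loss='soft_l1')
    print(name,s.x[:3],'yaw',np.degrees(s.x[3]),'res',s.fun)
    return s.x
E
python3 - <<'E'
from fit import *
X=lambda a,b,c:(a,b,c)
print('blade0',atz('top',243,208,118),tri([('top',243,208),('side',272,136)]))
b0=[*atz('top',243,208,118)[:2],100,0]
fit('grip',[('top',241,197,X(30,8,18)),('top',244.4,218.4,X(-30,-8,18)),('top',238.6,217.4,X(-30,8,18)),('top',247.5,197,X(30,-8,18)),
 ('side',260.6,135.6,X(-30,-8,18)),('side',283.4,133.4,X(30,-8,18)),('side',283.6,146.4,X(30,-8,-18)),('side',261.6,148.6,X(-30,-8,-18))],b0)
fit('rack',[('top',214,189.6,X(55,75,50)),('top',262,194.6,X(55,-75,50)),('top',258,229.6,X(-55,-75,50)),('top',210,224.4,X(-55,75,50)),('side',314.6,161.6-1,X(55,-75,50)),
],[*b0[:2],0,0],0)
m=[(348,177),(359,177),(349.6,210),(360,208)];ms=[(315.4,226.4),(354.4,217.5),(309.4,218),(346.6,209)]
mt=np.mean(m,0);mm=np.mean(ms,0)
P,e=tri([('top',*mt),('side',*mm)]);print('mouth',P,e)
print('top mouth corners @87',[atz('top',*p,87)[:2] for p in m]);print('side',[atz('side',*p,87)[:2] for p in ms])
k,ke=tri([('top',312,197.4),('side',309.5,196.5)]);print('knob~',k,ke)
k60=atz('top',312.3,197.4,60);print('knob top@60',k60,'bush', atz('top',341,194.5,60),'pin at',atz('top',330,195.8,60))
print('bore exit side@60',atz('side',336,233.6,60))
base=[(339,178),(364.3,176),(368.4,215),(342.4,217.5)]
for z in(10,20):print('base top',z,[atz('top',*p,z)[:2] for p in base])
c0=[*atz('top',436,217,54)[:2],0,-.37]
fit('stand',[('top',431,203,X(35,30,54)),('top',449,210.6,X(35,-30,54)),('top',440.4,231.4,X(-35,-30,54)),('top',423,224,X(-35,30,54)),
 ('side',322.6,316.2,X(-35,30,54)),('side',359.8,319.4,X(35,30,54)),('side',320.4,340.5,X(-35,-30,54)),('side',358.4,344.4,X(35,-30,54))],c0)
fit('clip',[('side',330.6,301.4,X(-12,-8,14)),('side',344,302.4,X(12,-8,14)),('side',331,315.6,X(-12,-8,-14)),('side',343,316.8,X(12,-8,-14)),
 ('top',437.2,214,X(12,8,14)),('top',443,215,X(12,-8,14)),('top',441,221,X(-12,-8,14))],[*c0[:2],90,-.37])
E
```

```text
blade0 [541.4 279.9 118. ] (array([544. , 280.5, 114.5]), [np.float64(2.0431533792060406), np.float64(2.04315337920588)])
grip [543.9 279.  105.1] yaw -3.8115683841297012 res [ 0.5 -0.5  0.1 -1.   0.4 -0.4 -0.6 -0.  -0.4  0.7 -0.2  0.5 -0.2 -0.6
 -0.8 -0.4]
rack [548.  318.4   0. ] yaw -3.6297721330526347 res [  0.1  -0.   -0.   -1.3   0.1  -1.   -0.4   0.3 -19.1   1.5   0. ]
mouth [598.9 -44.7  85.9] [np.float64(1.9094891125195461), np.float64(1.9094891125194788)]
top mouth corners @87 [array([645.8, -25.2]), array([646.3, -58.5]), array([545. , -31.1]), array([551.5, -62.1])]
side [array([557.9, -64.3]), array([649.4, -58.9]), array([553.6, -33.8]), array([643. , -26.1])]
knob~ [588.7  84.1  52. ] [np.float64(1.2221637407282147), np.float64(1.2221637407280372)]
knob top@60 [586.1  82.9  60. ] bush [596.5  -5.2  60. ] pin at [591.9  28.6  60. ]
bore exit side@60 [604.1 -69.8  60. ]
base top 10 [array([659.8,   1.3]), array([667.8, -80.6]), array([540.8, -94.1]), array([531.4, -11.4])]
base top 20 [array([657.6,   1.4]), array([665.5, -79.8]), array([539.5, -93.2]), array([530.2, -11.2])]
stand [ 533.6 -302.2  -17.5] yaw -22.753056410461344 res [-0.   0.3 -0.2  0.3  0.3 -0.  -0.2 -0.3  0.3 -0.7 -0.2 -0.6 -0.3  0.8
  0.3  0.5]
clip [ 525.8 -292.9   95.9] yaw -11.901893742759025 res [-0.1  3.  -0.   1.2 -1.2 -0.9  0.1 -2.8  0.2 -1.8 -0.2 -1.6  0.3  0.4]
```

```bash
python3 -m crank '[{"dx":0.0405,"dy":-0.0314,"yaw":0.375},{"dx":0.0405,"dy":-0.0314,"yaw":0.375},{"dx":0.0405,"dy":-0.0314,"yaw":0.375},{"dx":0.0405,"dy":-0.0314,"yaw":0.375},{"dx":0.0405,"dy":-0.0314,"yaw":0.375},{"dx":0.0405,"dy":-0.0314,"yaw":0.375},{"dx":0.0405,"dy":-0.0314,"yaw":0.375},{"dx":0.0405,"dy":-0.0314,"yaw":0.375},{"dx":0.0405,"dy":-0.0314,"yaw":0.375},{"dx":0.0405,"dy":-0.0314,"yaw":0.375}]' 0.5 30
```

```text
validation failed for argument at $[0]...
```

```bash
python3 -m crank '[{"dx":0.04,"dy":-0.032,"dz":0,"yaw":0.4}]' 0.5 30
```

```text
time_s: 0.22
ee_pos: [251.1, 506.3, 221.3]
ee_rot: [-180.0, -0.0, 159.8]
force: [0.1, -0.1, -0.1]
gripper_width: 83.7
gripper_force: 0.0
```

```bash
python3 -m crank '[{"dx":0.0406,"dy":-0.0313,"dz":0,"yaw":0.372},{"dx":0.0406,"dy":-0.0313,"dz":0,"yaw":0.372},{"dx":0.0406,"dy":-0.0313,"dz":0,"yaw":0.372},{"dx":0.0406,"dy":-0.0313,"dz":0,"yaw":0.372},{"dx":0.0406,"dy":-0.0313,"dz":0,"yaw":0.372},{"dx":0.0406,"dy":-0.0313,"dz":0,"yaw":0.372},{"dx":0.0406,"dy":-0.0313,"dz":0,"yaw":0.372},{"dx":0.0406,"dy":-0.0313,"dz":0,"yaw":0.372},{"dx":0.0406,"dy":-0.0313,"dz":0,"yaw":0.372},{"dx":0,"dy":0,"dz":0,"yaw":0}]'
```

```text
time_s: 1.48
ee_pos: [546.1, 278.4, 221.1]
ee_rot: [-180.0, -0.0, 176.0]
force: [-0.4, -0.1, -0.2]
gripper_width: 45.6
gripper_force: 0.0
```

```bash
python3 -m crank '[{"dx":-0.002,"dy":0.002,"dz":-0.05,"yaw":0},{"dx":0,"dy":0,"dz":-0.05,"yaw":0},{"dx":0,"dy":0,"dz":-0.04,"yaw":0},{"dx":0,"dy":0,"dz":-0.02,"yaw":0},{"dx":0,"dy":0,"dz":0,"yaw":0},{"dx":0,"dy":0,"dz":0,"yaw":0}]' && python3 - <<'E'
from h import *
a=snap('top','t1');b=snap('side','s1')
crops(a[:,:,::-1],[(240,210)],'x1',s=5);crops(b[:,:,::-1],[(270,145)],'x2',s=5)
cv2.imwrite('pics/x.png',np.hstack([cv2.imread('pics/x1.png'),cv2.imread('pics/x2.png')]))
E
```

```text
time_s: 2.22
ee_pos: [543.6, 282.5, 95.4]
ee_rot: [179.9, 0.1, 176.2]
force: [0.1, -0.4, 0.1]
gripper_width: 45.7
gripper_force: 0.0
```

View pics/x.png

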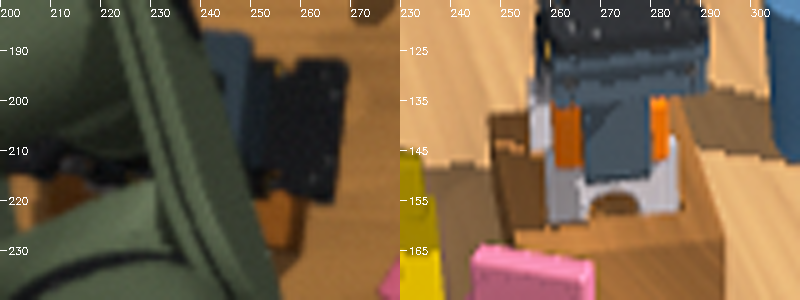

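The side crop shows the jaws straddling the orange grip (u 261–284) with the finger centred at about 273. I'll close and lift.

```bash
python3 -m crank '[{"dx":0,"dy":0,"dz":0,"yaw":0},{"dx":0,"dy":0,"dz":0,"yaw":0},{"dx":0,"dy":0,"dz":0,"yaw":0},{"dx":0,"dy":0,"dz":0,"yaw":0},{"dx":0,"dy":0,"dz":0,"yaw":0},{"dx":0,"dy":0,"dz":0,"yaw":0}]' 0 45; python3 -m crank '[{"dx":0,"dy":0,"dz":0.02,"yaw":0},{"dx":0,"dy":0,"dz":0.04,"yaw":0},{"dx":0,"dy":0,"dz":0.05,"yaw":0},{"dx":0,"dy":0,"dz":0.04,"yaw":0},{"dx":0,"dy":0,"dz":0,"yaw":0}]'
```

```text
time_s: 3.08
ee_pos: [543.0, 283.5, 94.1]
ee_rot: [179.8, 0.0, 176.2]
force: [-0.8, 4.9, -0.6]
gripper_width: 15.9
gripper_force: 44.9
time_s: 3.7
ee_pos: [544.0, 282.0, 216.1]
ee_rot: [179.9, 0.3, 176.2]
force: [0.3, 0.4, -2.6]
gripper_width: 15.9
gripper_force: 45.0
```

```bash
python3 -m crank '[{"dx":0.004,"dy":-0.03,"dz":0,"yaw":0.245},{"dx":0.0086,"dy":-0.0511,"dz":0,"yaw":0.245},{"dx":0.0086,"dy":-0.0511,"dz":0,"yaw":0.245},{"dx":0.0086,"dy":-0.0511,"dz":0,"yaw":0.245},{"dx":0.0086,"dy":-0.0511,"dz":0,"yaw":0.245},{"dx":0.0086,"dy":-0.0511,"dz":0,"yaw":0.245},{"dx":0.0086,"dy":-0.0511,"dz":0,"yaw":0.245},{"dx":0.0086,"dy":-0.0511,"dz":0,"yaw":0.245},{"dx":0.004,"dy":-0.021,"dz":0,"yaw":0},{"dx":0,"dy":0,"dz":-0.022,"yaw":0}]';python3 -m crank '[{"dx":0,"dy":0,"dz":0,"yaw":0},{"dx":0,"dy":0,"dz":0,"yaw":0}]'; python3 - <<'E'
from h import *
a=snap('top','t2');b=snap('side','s2')
w=80
crops(a[:,:,::-1],[(345,197)],'x1',s=5,h=100);crops(b[:,:,::-1],[(332,210)],'x2',s=5,h=100)
cv2.imwrite('pics/y.png',np.hstack([cv2.imread('pics/x1.png'),cv2.imread('pics/x2.png')]))
E
```

```text
time_s: 4.95
ee_pos: [597.6, -46.3, 195.6]
ee_rot: [-180.0, 0.0, -174.1]
force: [0.2, 0.5, -2.2]
gripper_width: 15.7
gripper_force: 45.0
time_s: 5.2
ee_pos: [597.2, -44.5, 196.1]
ee_rot: [180.0, -0.0, -173.9]
force: [0.9, 0.2, -1.6]
gripper_width: 16.1
gripper_force: 45.0
```

View pics/y.png

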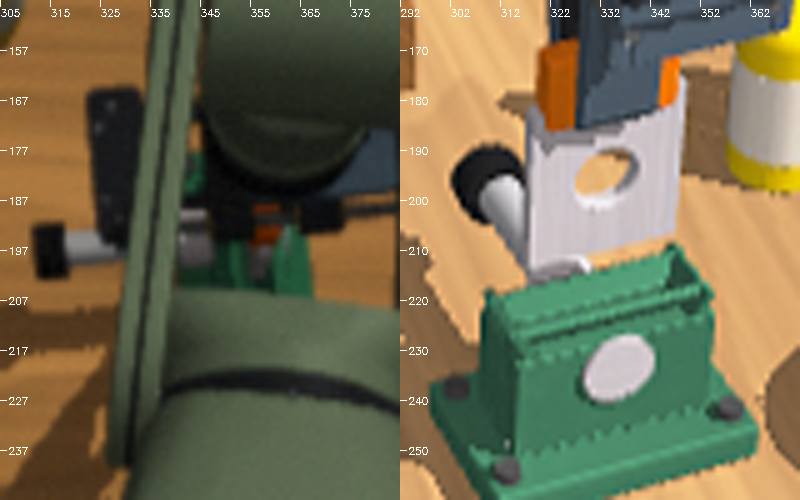

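The blade is held upright over the holder. The plate's lower front corners are at about (317.6,213.6) and (347,207) in the side view, and the holder's mouth corners are as before. Next I'll compare the two with the model in the same view.

```bash
python3 - <<'E'
from h import *
np.set_printoptions(precision=1,suppress=True)
def pts(c,z,yaw,L):
    y=np.radians(yaw);R=np.array([[np.cos(y),-np.sin(y)],[np.sin(y),np.cos(y)]])
    return [proj('side',[*(R@l+c),z]) for l in L]
c=np.array([597.3,-44.6])
print('bottom front/back corners',pts(c,112,6.05,[(-35,-4),(35,-4),(-35,4),(35,4)]))
print('plate top',pts(c,192,6.05,[(-35,-4),(35,-4)]))
print('hole centre',pts(c,152,6.05,[(0,-4),(0,4)]))
h=np.array([598.7,-45.2])
print('mouth z87 len74..',pts(h,87,6,[(-37,-11.5),(37,-11.5),(-37,11.5),(37,11.5)]))
print('mouth +thick',pts(h,87,6,[(-41,-15),(41,-15),(-41,15),(41,15)]))
print('bore exit',pts(h,60,6,[(0,-25),(0,-20)]))
print('x step',pts(c+[5,0],112,6,[(-35,-4)]),'y step',pts(c+[0,5],112,6,[(-35,-4)]))
# colour segmentation of green holder in initial side pic for corner accuracy
b=cv2.imread('pics/s2.png')
cv2.imwrite('pics/z.png',cv2.resize(b[160:250,295:365],(700,900))[:600] if 0 else cv2.resize(b[195:250,300:365],None,fx=12,fy=10.9,interpolation=cv2.INTER_CUBIC)[:600,:800])
E
```

```text
bottom front/back corners [array([316.3, 213.6]), array([345.7, 206.1]), array([314.8, 211.4]), array([344.1, 204. ])]
plate top [array([317.2, 183.2]), array([348., 176.])]
hole centre [array([331.9, 195. ]), array([330.4, 192.9])]
mouth z87 len74.. [array([317.2, 224.9]), array([348. , 216.8]), array([313. , 218.5]), array([343.5, 210.7])]
mouth +thick [array([316.1, 226.3]), array([350.4, 217.3]), array([310.7, 218. ]), array([344.4, 209.4])]
bore exit [array([334.8, 233.9]), array([333.9, 232.5])]
x step [array([318.5, 213.2])] y step [array([315.6, 212.2])]
```

View pics/z.png

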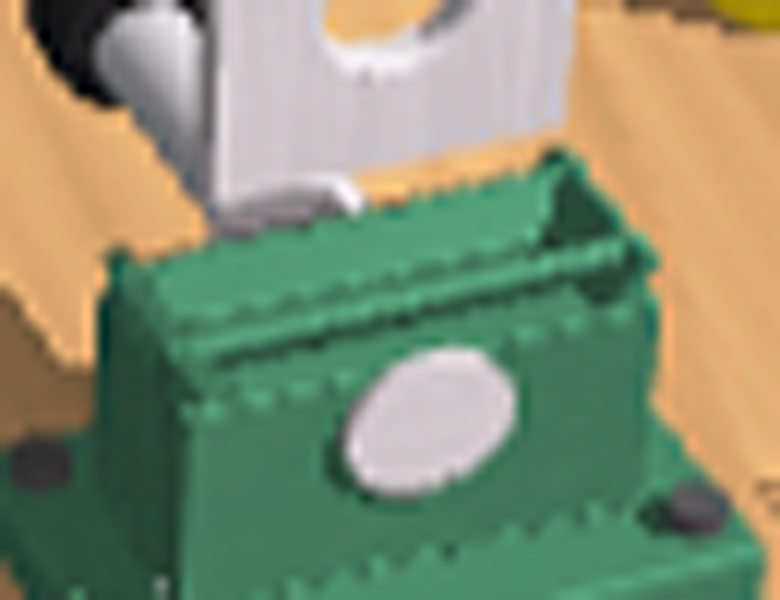

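Relative to each other in this view, blade and holder agree to about 1 mm. I'll descend in stages, watching the force.

```bash
python3 -m crank '[{"dx":0,"dy":-0.0005,"dz":-0.02,"yaw":0},{"dx":0,"dy":0,"dz":-0.01,"yaw":0},{"dx":0,"dy":0,"dz":-0.01,"yaw":0},{"dx":0,"dy":0,"dz":0,"yaw":0}]';  python3 -m crank '[{"dx":0,"dy":0,"dz":-0.007,"yaw":0},{"dx":0,"dy":0,"dz":0,"yaw":0}]'
```

```text
time_s: 5.8
ee_pos: [596.8, -45.5, 163.4]
ee_rot: [180.0, -0.1, -174.0]
force: [0.5, 0.6, -2.4]
gripper_width: 15.6
gripper_force: 45.0
time_s: 6.05
ee_pos: [597.2, -45.5, 158.5]
ee_rot: [180.0, -0.0, -174.0]
force: [0.2, 0.2, -1.3]
gripper_width: 15.6
gripper_force: 45.0
```

```bash
python3 -m crank '[{"dx":0,"dy":0,"dz":-0.007,"yaw":0},{"dx":0,"dy":0,"dz":-0.007,"yaw":0},{"dx":0,"dy":0,"dz":0,"yaw":0}]'; python3 -m crank '[{"dx":0,"dy":0,"dz":-0.01,"yaw":0},{"dx":0,"dy":0,"dz":0,"yaw":0}]'
```

```text
time_s: 6.42
ee_pos: [597.2, -45.5, 147.0]
ee_rot: [180.0, -0.0, -174.0]
force: [0.4, 0.3, -1.8]
gripper_width: 15.5
gripper_force: 45.0
time_s: 6.68
ee_pos: [597.1, -45.5, 138.8]
ee_rot: [180.0, -0.1, -174.0]
force: [0.3, -0.8, -1.3]
gripper_width: 15.9
gripper_force: 45.0
```

Free descent in the slot, so I'll continue down to the floor.

```bash
python3 -m crank '[{"dx":0,"dy":0,"dz":-0.015,"yaw":0},{"dx":0,"dy":0,"dz":-0.013,"yaw":0},{"dx":0,"dy":0,"dz":-0.007,"yaw":0},{"dx":0,"dy":0,"dz":0,"yaw":0}]';  python3 -m crank '[{"dx":0,"dy":0,"dz":-0.005,"yaw":0},{"dx":0,"dy":0,"dz":0,"yaw":0}]';python3 -m crank '[{"dx":0,"dy":0,"dz":-0.004,"yaw":0},{"dx":0,"dy":0,"dz":0,"yaw":0}]'
```

```text
time_s: 7.18
ee_pos: [597.2, -45.5, 110.9]
ee_rot: [180.0, -0.1, -174.0]
force: [0.3, -0.0, -1.9]
gripper_width: 15.9
gripper_force: 45.0
time_s: 7.42
ee_pos: [597.2, -45.5, 107.4]
ee_rot: [180.0, -0.0, -174.0]
force: [0.0, -0.0, -1.6]
gripper_width: 15.9
gripper_force: 45.0
time_s: 7.68
ee_pos: [597.2, -45.5, 104.2]
ee_rot: [180.0, -0.0, -174.0]
force: [0.8, -0.4, -2.1]
gripper_width: 15.9
gripper_force: 45.0
```

```bash
python3 -m crank '[{"dx":0,"dy":0,"dz":-0.003,"yaw":0},{"dx":0,"dy":0,"dz":0,"yaw":0}]';  python3 -m crank '[{"dx":0,"dy":0,"dz":-0.003,"yaw":0},{"dx":0,"dy":0,"dz":0,"yaw":0}]'
```

```text
time_s: 7.92
ee_pos: [597.4, -45.5, 103.9]
ee_rot: [-180.0, 0.0, -174.0]
force: [-3.1, 0.9, 9.2]
gripper_width: 15.7
gripper_force: 45.0
time_s: 8.18
ee_pos: [597.4, -45.5, 103.9]
ee_rot: [-180.0, 0.1, -174.0]
force: [-6.1, 0.7, 21.2]
gripper_width: 16.0
gripper_force: 45.0
```

Seated at exactly the expected height (TCP z 104). I'll release, rise and move to behind the knob.

```bash
python3 -m crank '[{"dx":0,"dy":0,"dz":0.005,"yaw":0},{"dx":0,"dy":0,"dz":0,"yaw":0},{"dx":0,"dy":0,"dz":0,"yaw":0},{"dx":0,"dy":0,"dz":0.02,"yaw":0},{"dx":0,"dy":0,"dz":0.03,"yaw":0},{"dx":0,"dy":0,"dz":0.03,"yaw":0},{"dx":0,"dy":0,"dz":0,"yaw":0}]' 0.4;  python3 -m crank '[{"dx":-0.005,"dy":0.05,"dz":0,"yaw":0},{"dx":-0.005,"dy":0.06,"dz":0,"yaw":0},{"dx":-0.005,"dy":0.06,"dz":0,"yaw":0},{"dx":-0.005,"dy":0.041,"dz":0,"yaw":0},{"dx":0,"dy":0,"dz":0,"yaw":0},{"dx":0,"dy":0,"dz":-0.05,"yaw":0},{"dx":0,"dy":0,"dz":-0.05,"yaw":0},{"dx":0,"dy":0,"dz":0,"yaw":0}]' 0; python3 - <<'E'
from h import *
a=snap('top','t3');b=snap('side','s3')
cv2.imwrite('pics/w.png',np.hstack([cv2.resize(a[130:250,270:390,::-1],(400,400)),cv2.resize(b[130:250,270:390,::-1],(400,400))]))
E
```

```text
time_s: 9.05
ee_pos: [598.9, -45.6, 170.2]
ee_rot: [-179.9, 0.3, -174.0]
force: [0.6, -0.2, -0.3]
gripper_width: 36.6
gripper_force: 0.0
time_s: 10.05
ee_pos: [578.8, 121.7, 84.3]
ee_rot: [-179.9, -0.5, -174.0]
force: [0.1, -0.2, 0.7]
gripper_width: 0.5
gripper_force: 0.0
```

View pics/w.png

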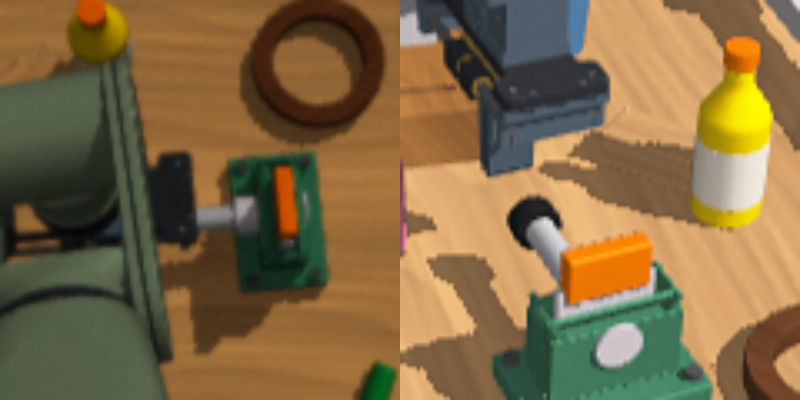

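The blade is seated in the holder, and the fingers stand behind the knob. Now the push.

```bash
python3 -m crank '[{"dx":0.003,"dy":0,"dz":-0.0216,"yaw":0},{"dx":0,"dy":0,"dz":0,"yaw":0},{"dx":0.003,"dy":-0.03,"dz":0,"yaw":0},{"dx":0.001,"dy":-0.01,"dz":0,"yaw":0},{"dx":0.001,"dy":-0.01,"dz":0,"yaw":0},{"dx":0,"dy":0,"dz":0,"yaw":0}]';  python3 -m crank '[{"dx":0.001,"dy":-0.01,"dz":0,"yaw":0},{"dx":0.001,"dy":-0.01,"dz":0,"yaw":0},{"dx":0.001,"dy":-0.01,"dz":0,"yaw":0},{"dx":0,"dy":0,"dz":0,"yaw":0}]'
```

```text
time_s: 10.9
ee_pos: [588.0, 82.9, 70.6]
ee_rot: [-180.0, 0.0, -174.0]
force: [-0.1, -0.6, 0.1]
gripper_width: 0.1
gripper_force: 0.1
time_s: 11.4
ee_pos: [590.2, 58.1, 70.3]
ee_rot: [-179.9, -0.0, -174.0]
force: [0.6, 0.4, 0.3]
gripper_width: 0.2
gripper_force: 0.0
```

```bash
python3 - <<'E'
from h import *
a=snap('top','t4');b=snap('side','s4')
cv2.imwrite('pics/v.png',np.hstack([cv2.resize(a[130:250,270:390,::-1],(400,400)),cv2.resize(b[130:250,270:390,::-1],(400,400))]))
E
```

```text
(no output)
```

View pics/v.png

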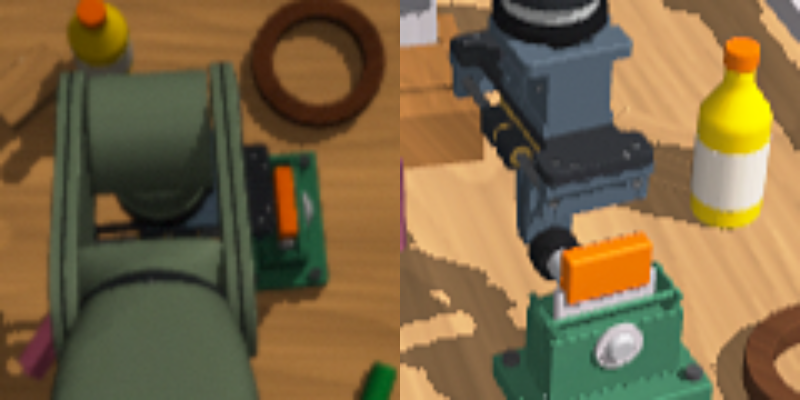

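The pin is moving and its tip is already showing through the cheek at (617,345) in the right panel. Continue.

```bash
python3 -m crank '[{"dx":0.001,"dy":-0.01,"dz":0,"yaw":0},{"dx":0.001,"dy":-0.01,"dz":0,"yaw":0},{"dx":0.001,"dy":-0.01,"dz":0,"yaw":0},{"dx":0,"dy":0,"dz":0,"yaw":0}]';  python3 -m crank '[{"dx":0.0005,"dy":-0.006,"dz":0,"yaw":0},{"dx":0.0005,"dy":-0.004,"dz":0,"yaw":0},{"dx":0,"dy":0,"dz":0,"yaw":0}]'
```

```text
time_s: 12.0
ee_pos: [592.6, 34.1, 70.2]
ee_rot: [-179.9, -0.0, -174.0]
force: [-0.1, 0.0, -0.3]
gripper_width: 0.3
gripper_force: 0.0
time_s: 12.38
ee_pos: [593.2, 28.5, 70.2]
ee_rot: [179.9, -0.0, -174.0]
force: [-0.6, 7.0, -0.9]
gripper_width: 0.5
gripper_force: 3.2
```

```bash
python3 -m crank '[{"dx":0,"dy":-0.003,"dz":0,"yaw":0},{"dx":0,"dy":0,"dz":0,"yaw":0},{"dx":0,"dy":0,"dz":0,"yaw":0}]'
```

```text
time_s: 12.75
ee_pos: [593.2, 28.3, 70.3]
ee_rot: [179.7, 0.0, -174.1]
force: [-1.4, 13.7, -0.7]
gripper_width: 0.5
gripper_force: 6.5
```

At the end stop. Back off and take one look at the pin tip and clip.

```bash
python3 -m crank '[{"dx":-0.002,"dy":0.02,"dz":0,"yaw":0},{"dx":-0.006,"dy":0.05,"dz":0,"yaw":0},{"dx":0,"dy":0.04,"dz":0.03,"yaw":0},{"dx":0,"dy":0.0,"dz":0.07,"yaw":0},{"dx":0,"dy":0,"dz":0.07,"yaw":0}]' 0.4; python3 - <<'E'
from h import *
a=snap('top','t5');b=snap('side','s5');a=a[:,:,::-1];b=b[:,:,::-1]
crops(a,[(436,217),(355,205)],'x1',s=10,w=40,h=30);crops(b,[(338,318),(338,235)],'x2',s=8,w=50,h=37)
cv2.imwrite('pics/u.png',np.vstack([cv2.imread('pics/x1.png'),cv2.imread('pics/x2.png')]))
E
```

```text
time_s: 13.38
ee_pos: [586.9, 113.0, 207.7]
ee_rot: [-179.9, -0.0, -173.9]
force: [0.7, 0.0, 0.0]
gripper_width: 36.3
gripper_force: 0.0
```

View pics/u.png

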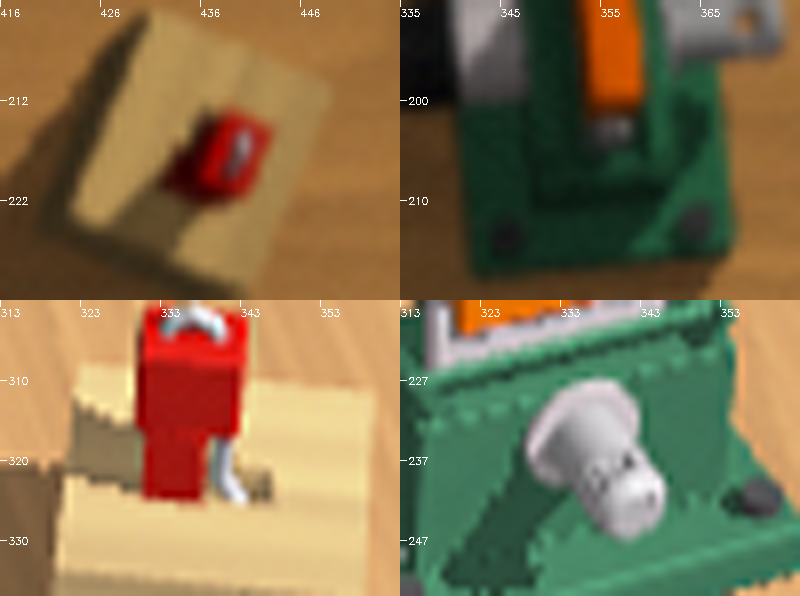

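The pin hole in the top view is at (369.5,191.8), in the side view at (339.5,238). The clip grip in the top view centres at about (439.3,217.2); in the side view its front face runs from (330.1,307.3) to (342.6,317.3). Refit with these.

```bash
python3 - <<'E'
from fit import *
X=lambda a,b,c:(a,b,c)
so=[('top',431,203,X(35,30,54)),('top',449,210.6,X(35,-30,54)),('top',440.4,231.4,X(-35,-30,54)),('top',423,224,X(-35,30,54)),
 ('side',322.7,307.8,X(-35,30,54)),('side',359.9,311,X(35,30,54)),('side',320,329.2,X(-35,-30,54)),('side',359,333,X(35,-30,54))]
fit('stand',so,[525,-295,0,-.37]);fit('stand0',so,[525,-295,0,-.37],0)
co=[('side',330.1,307.3,X(-12,-8,14)),('side',343.2,307.8,X(12,-8,14)),('side',330.1,315.6,X(-12,-8,-14)),('side',342.8,317.2,X(12,-8,-14)),('side',331.4,301.2,X(-12,8,14)),('side',343.9,302.8,X(12,8,14))]
ct=[('top',437.8,213,X(12,8,14)),('top',443.2,214.7,X(12,-8,14)),('top',440.3,221.3,X(-12,-8,14)),('top',435.8,220,X(-12,8,14))]
fit('clip',co+ct,[525,-295,90,-.37]);fit('clip90',co+ct,[525,-295,90,-.37],90);fit('clip side',co,[525,-295,90,-.37],90);fit('clip top',ct,[525,-295,90,-.37],90)
print('hole top',atz('top',369.5,191.8,71),'side',atz('side',339.5,238,71),tri([('top',369.5,191.8),('side',339.5,238)]))
E
```

```text
stand [ 533.6 -297.1    3.1] yaw -22.835490054254066 res [ 0.  -0.8  0.1 -0.6  0.5 -0.6 -0.3 -1.1 -0.2 -1.5 -0.4 -1.3 -0.4  2.7
 -0.5  2.6]
stand0 [ 533.9 -296.9    0. ] yaw -22.77880860219883 res [-0.3 -0.7 -0.2 -0.6  0.2 -0.6 -0.6 -1.1 -0.2 -0.5 -0.4 -0.4 -0.3  3.7
 -0.5  3.5  0.1]
clip [ 526.4 -294.8   88.2] yaw -21.582404863762445 res [ 0.1 -0.2  0.5  0.3 -0.6  1.7 -0.   1.1 -0.8 -1.   0.1 -1.6  0.3 -0.8
  0.  -0.5  0.1  0.4 -0.5 -0.3]
clip90 [ 526.  -295.4   90. ] yaw -21.63245854726207 res [ 0.  -0.6  0.5 -0.1 -0.6  1.4 -0.   0.8 -0.8 -1.3  0.1 -1.9  0.7 -0.8
  0.4 -0.4  0.5  0.5 -0.1 -0.3 -0.1]
clip side [ 526.1 -296.1   90. ] yaw -23.129233105207508 res [ 0.1 -0.4  0.5  0.3 -0.5  1.5  0.   1.2 -0.5 -1.2  0.4 -1.5 -0. ]
clip top [ 525.2 -294.2   90. ] yaw -19.73332603860761 res [ 0.2 -0.5 -0.1 -0.3  0.3  0.7 -0.4  0.1 -0. ]
hole top [604.3 -91.9  71. ] side [602.1 -96.9  71. ] (array([604.6, -92.2,  66.4]), [np.float64(0.5578290797463707), np.float64(0.5578290797462329)])
```

```bash
python3 -m crank '[{"dx":-0.0095,"dy":-0.0638,"dz":0,"yaw":-0.7},{"dx":-0.0095,"dy":-0.0638,"dz":0,"yaw":-0.7},{"dx":-0.0095,"dy":-0.0638,"dz":0,"yaw":-0.7},{"dx":-0.0095,"dy":-0.0638,"dz":0,"yaw":-0.7},{"dx":-0.0095,"dy":-0.0638,"dz":0,"yaw":-0.7},{"dx":-0.0095,"dy":-0.0638,"dz":0,"yaw":-0.7},{"dx":-0.0095,"dy":-0.0638,"dz":0,"yaw":-0.7},{"dx":-0.0095,"dy":-0.0638,"dz":0,"yaw":-0.7},{"dx":0,"dy":0,"dz":0,"yaw":0},{"dx":0,"dy":0,"dz":0,"yaw":0}]'
```

```text
time_s: 14.72
ee_pos: [525.8, -295.3, 205.7]
ee_rot: [180.0, -0.1, 158.0]
force: [-0.0, 1.0, 1.4]
gripper_width: 36.4
gripper_force: 0.0
```

```bash
python3 -m crank '[{"dx":0,"dy":0,"dz":-0.05,"yaw":0},{"dx":0,"dy":0,"dz":-0.05,"yaw":0},{"dx":0,"dy":0,"dz":-0.03,"yaw":0},{"dx":0,"dy":0,"dz":-0.0215,"yaw":0},{"dx":0,"dy":0,"dz":0,"yaw":0}]'; python3 -m crank '[{"dx":0,"dy":0,"dz":0,"yaw":0},{"dx":0,"dy":0,"dz":0,"yaw":0},{"dx":0,"dy":0,"dz":0,"yaw":0},{"dx":0,"dy":0,"dz":0,"yaw":0},{"dx":0,"dy":0,"dz":0,"yaw":0}]' 0 40
```

```text
time_s: 15.35
ee_pos: [525.9, -294.2, 84.1]
ee_rot: [180.0, -0.1, 158.1]
force: [-0.1, 0.9, -0.7]
gripper_width: 36.2
gripper_force: 0.0
time_s: 15.98
ee_pos: [526.8, -295.7, 86.2]
ee_rot: [180.0, 0.1, 158.0]
force: [0.7, 0.4, 6.5]
gripper_width: 15.9
gripper_force: 40.0
```

```bash
python3 -m crank '[{"dx":0,"dy":0,"dz":0.02,"yaw":0},{"dx":0,"dy":0,"dz":0.05,"yaw":0},{"dx":0,"dy":0,"dz":0.05,"yaw":0},{"dx":0,"dy":0,"dz":0,"yaw":0}]'
```

```text
time_s: 16.48
ee_pos: [527.8, -296.6, 185.3]
ee_rot: [-179.9, 0.4, 158.0]
force: [0.3, -0.4, -0.5]
gripper_width: 15.9
gripper_force: 40.0
```

```bash
python3 -m crank '[{"dx":0.0158,"dy":0.0423,"dz":0,"yaw":0.933},{"dx":0.0158,"dy":0.0423,"dz":0,"yaw":0.933},{"dx":0.0158,"dy":0.0423,"dz":0,"yaw":0.933},{"dx":0.0158,"dy":0.0423,"dz":0,"yaw":0.933},{"dx":0.0158,"dy":0.0423,"dz":0,"yaw":0.933},{"dx":0.0158,"dy":0.0423,"dz":0,"yaw":0.933},{"dx":0,"dy":0,"dz":-0.02,"yaw":0},{"dx":0,"dy":0,"dz":-0.02,"yaw":0},{"dx":0,"dy":0,"dz":0,"yaw":0},{"dx":0,"dy":0,"dz":0,"yaw":0}]'; python3 - <<'E'
from h import *
a=snap('top','t6');b=snap('side','s6');a=a[:,:,::-1];b=b[:,:,::-1]
crops(a,[(365,192)],'x1',s=8,w=50,h=70);crops(b,[(338,222)],'x2',s=8,w=50,h=70)
cv2.imwrite('pics/r.png',np.hstack([cv2.imread('pics/x1.png'),cv2.imread('pics/x2.png')]))
print(telemetry.state()['ee_pos'])
E
```

```text
time_s: 17.73
ee_pos: [601.8, -93.3, 149.0]
ee_rot: [180.0, -0.0, -174.1]
force: [0.5, -1.4, -0.2]
gripper_width: 15.9
gripper_force: 40.0
[602.22866208 -93.07656    149.62219145]
```

View pics/r.png

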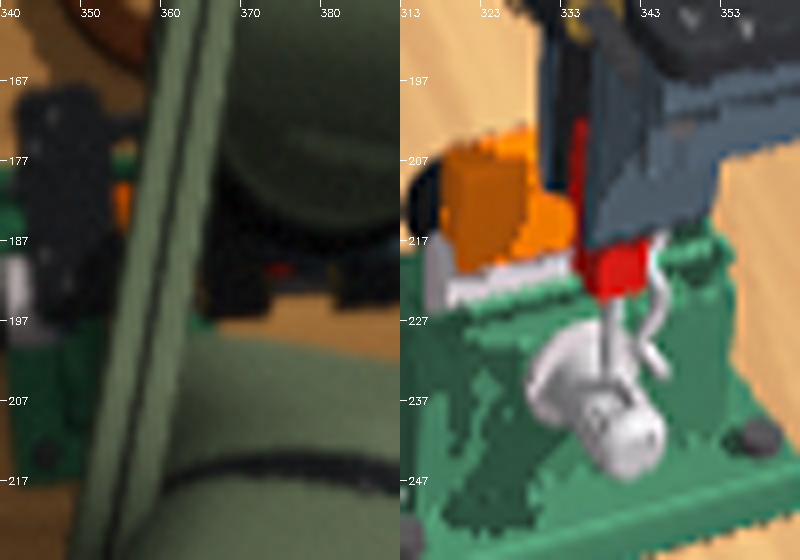

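That picture was one over the ten-view allowance, so I'll work from numbers only now. In it the leg tip is at about (339.1,235.1), the sleeve's front bottom corners at (337.6,224.3) and (344,223.3), and the hole at about (339.4,237.6).

```bash
python3 - <<'E'
from h import *
np.set_printoptions(precision=1,suppress=True)
c=np.array([602.2,-93.1]);y=np.radians(6);R=np.array([[np.cos(y),-np.sin(y)],[np.sin(y),np.cos(y)]])
for g in(152,154):
  print(g,'tip',proj('side',[*c,g-72]),'seat',proj('side',[*c,g-48]),'sleeve',[proj('side',[*(R@l+c),g-36]) for l in [(-7,-8),(7,-8)]])
print('hole at c',proj('side',[*c,71]),'J',proj('side',[*(c+[5,0]),71]),proj('side',[*(c+[0,5]),71]))
b=cv2.imread('pics/s6.png')
# leg centre per row: print grey profile
for v in range(222,242,1): print(v,b[v,332:350].astype(int).mean(1).astype(int), )
E
```

```text
152 tip [339.2 233.7] seat [339.7 225.2] sleeve [array([338.7, 223.9]), array([344.7, 222.3])]
154 tip [339.2 233. ] seat [339.8 224.4] sleeve [array([338.7, 223.2]), array([344.8, 221.6])]
hole at c [338.9 236.8] J [341.1 236.4] [338.2 235.3]
222 [144 148 133  95  45  55  87  85  85  84  82  86 133 222 155 105  95  55]
223 [106  87  90  68  54  51  85  82  82  97  97 110 102 167 179 102 108  90]
224 [ 68  50  70  93  95  95  99 126 171 105 107 104 103 158 166 117 114  95]
225 [ 92  93  99 109 108 107 103 139 189 101 102 123 114 171 146 102 103  92]
226 [109 107 106 102 101 131 102 155 192 104  85 113 153 192 109  89  91  94]
227 [105 101 151 180 214 220 129 161 166  90  81 127 187 161  86  91  92  93]
228 [137 184 203 212 223 225 135 165 192 129  98 167 179 105  90  92  92  92]
229 [183 211 211 210 207 214 117 170 207 172 135 190 124  85  90  92  93  91]
230 [206 207 200 206 213 225 109 175 207 169 141 198 240  80  87  91  92  91]
231 [213 193 182 197 211 226 109 174 209 195 134 153 244 186  84  89  91  92]
232 [182 157 166 185 202 220 121 174 221 207 167  92 168 229 149  87  90  92]
233 [129 131 155 176 195 213 141 183 229 216 182  80 100 184 163  88  92  92]
234 [109 120 142 139 148 157 126 151 162 231 161  83  88 115 118  91  92  92]
235 [108 116 123 116 117 115 113 119 108 167 192 120  86  89  90  90  90  93]
236 [104 114 115 125 141 163 175 169 114 105 223 186  83  88  92  91  93  93]
237 [109 107 115 120 160 184 211 191 169  99 180 215 136  85  90  93  92  93]
238 [132 109 111 113 162 137 180 174 163 183 217 231 220 121  88  92  93  92]
239 [131 108 106 117 134 161 126 172 190 225 243 243 240 219  82  89  91  92]
240 [ 88  79  86 117 109 145 110 185 215 230 250 244 236 241 123  88  90  90]
241 [ 60  58  89 101 115 114 144 183 213 222 221 212 163 228 119  86  90 114]
```

```bash
python3 - <<'E'
from h import *
np.set_printoptions(precision=1,suppress=True,linewidth=150)
b=cv2.imread('pics/s5.png').astype(int).mean(2).astype(int);print('s5 rows230.. cols332..');
for v in range(230,246): print(v,b[v,331:348])
a=cv2.imread('pics/t5.png').astype(int);print('t5 cols364..')
for v in range(186,198): print(v,a[v,363:376].mean(1).astype(int), (a[v,363:376,2]-a[v,363:376,0]))
E
```

```text
s5 rows230.. cols332..
230 [165 199 200 193 199 203 210 210 200 199 204 165  81  88  89  89  90]
231 [199 204 186 175 190 201 211 216 211 197 201 198  80  89  90  88  88]
232 [206 175 150 161 177 193 205 212 215 208 196 190  81  89  90  90  89]
233 [189 125 127 148 168 184 196 207 215 215 205 176  81  89  90  90  89]
234 [138 105 115 136 156 174 187 201 211 217 217 154  79  86  89  88  89]
235 [111 104 112 120 143 160 178 192 197 203 202 183 116  83  87  89  88]
236 [105 100 108 113 128 147 172 187 182 185 136 212 180  79  85  88  87]
237 [119 105 104 109 115 152 175 201 179 183  91 172 207 131  81  87  89]
238 [134 127 104 107 108 155 132 173 167 155 177 207 226 212 118  85  88]
239 [112 126 103 102 114 128 155 123 166 182 219 238 238 235 211  80  86]
240 [ 75  86  75  83 113 105 139 106 179 206 225 246 239 231 236 118  84]
241 [ 59  57  56  85  98 110 110 139 177 205 215 215 203 158 220 113  84]
242 [ 60  58  83  91  95 113 111 141 166 192 187 176 175 152 194 111  90]
243 [ 60  83  93  90  91  98 118 126 156 179 177 178 178 179 171 106 100]
244 [ 83  93  91  89  90  89 105 113 149 
[... 763 characters left out ...]
 44  31   8  10  66  98 104]
192 [137 136 134 133 131 115 105  84  99 122 116 112 111] [  5   3   3   2   7  38  71  36   5   9  56  94 100]
193 [118 117 113 113 111 111 111  93  92 104 110 112 113] [  3   3   3   2   5  21  33  16   4   8  54  96 104]
194 [ 94  92  86  87  85  88  95  88  86  86  98 113 112] [  4   3   2   3   3   6   9   7   7  13  66  99 105]
195 [ 71  67  64  65  72  76  88  84  84  89 103 111 111] [  2   2   2   2  12  25  35  38  38  55  88 100 102]
196 [ 59  58  60  72  92  98 102 102  99 105 109 111 110] [ -8 -11 -10  11  66  78  85  83  86  92  98 102  99]
197 [ 59  59  60  72 102 107 109 108 108 108 106 107 108] [-17 -19 -20   6  86  98  98 100  98  99 102 103  99]
```

```bash
python3 -m crank '[{"dx":0.0016,"dy":0.0004,"dz":-0.006,"yaw":0},{"dx":0,"dy":0,"dz":0,"yaw":0}]'; python3 -m crank '[{"dx":0,"dy":0,"dz":-0.004,"yaw":0},{"dx":0,"dy":0,"dz":0,"yaw":0}]'; python3 -m crank '[{"dx":0,"dy":0,"dz":-0.004,"yaw":0},{"dx":0,"dy":0,"dz":0,"yaw":0}]'
```

```text
time_s: 18.08
ee_pos: [603.1, -92.1, 144.0]
ee_rot: [180.0, -0.0, -174.0]
force: [-0.6, -0.7, -1.0]
gripper_width: 15.6
gripper_force: 40.0
time_s: 18.32
ee_pos: [603.1, -92.0, 140.8]
ee_rot: [180.0, -0.0, -174.0]
force: [-1.0, -0.3, -1.2]
gripper_width: 16.0
gripper_force: 40.0
time_s: 18.58
ee_pos: [603.1, -92.0, 137.6]
ee_rot: [180.0, -0.0, -174.0]
force: [0.3, -0.6, -0.4]
gripper_width: 16.2
gripper_force: 40.0
```

```bash
python3 -m crank '[{"dx":0,"dy":-0.0004,"dz":-0.003,"yaw":0},{"dx":0,"dy":0,"dz":0,"yaw":0}]'; python3 -m crank '[{"dx":0,"dy":0,"dz":-0.002,"yaw":0},{"dx":0,"dy":0,"dz":0,"yaw":0}]'
```

```text
time_s: 18.82
ee_pos: [603.6, -92.3, 136.0]
ee_rot: [180.0, 0.1, -174.0]
force: [-0.2, 0.2, 3.6]
gripper_width: 16.0
gripper_force: 40.0
time_s: 19.08
ee_pos: [604.5, -92.5, 134.0]
ee_rot: [-180.0, 0.2, -174.0]
force: [3.4, 0.3, -1.1]
gripper_width: 15.9
gripper_force: 40.0
```

Contact, then the tip slid towards +x with a side force: the taper is centring. I'll follow it.

```bash
python3 -m crank '[{"dx":0.0018,"dy":0,"dz":0,"yaw":0},{"dx":0,"dy":0,"dz":0,"yaw":0}]'; python3 -m crank '[{"dx":0,"dy":0,"dz":-0.002,"yaw":0},{"dx":0,"dy":0,"dz":0,"yaw":0}]'
```

```text
time_s: 19.32
ee_pos: [604.9, -92.5, 133.7]
ee_rot: [-180.0, 0.0, -174.0]
force: [1.1, 0.5, 0.3]
gripper_width: 15.3
gripper_force: 40.0
time_s: 19.58
ee_pos: [605.2, -92.4, 132.5]
ee_rot: [-180.0, 0.1, -174.0]
force: [3.0, 0.3, 0.8]
gripper_width: 15.9
gripper_force: 40.0
```

```bash
python3 -m crank '[{"dx":0.0012,"dy":0,"dz":-0.002,"yaw":0},{"dx":0,"dy":0,"dz":0,"yaw":0}]'; python3 -m crank '[{"dx":0,"dy":0,"dz":-0.003,"yaw":0},{"dx":0,"dy":0,"dz":0,"yaw":0}]'
```

```text
time_s: 19.82
ee_pos: [606.2, -92.4, 130.7]
ee_rot: [-180.0, 0.1, -174.0]
force: [2.7, 0.1, -0.2]
gripper_width: 15.8
gripper_force: 40.0
time_s: 20.08
ee_pos: [606.9, -92.4, 128.7]
ee_rot: [-180.0, 0.2, -174.0]
force: [5.1, 0.4, 2.2]
gripper_width: 16.1
gripper_force: 40.0
```

```bash
python3 -m crank '[{"dx":0.0015,"dy":0,"dz":0,"yaw":0},{"dx":0,"dy":0,"dz":0,"yaw":0}]'; python3 -m crank '[{"dx":0,"dy":0,"dz":-0.002,"yaw":0},{"dx":0,"dy":0,"dz":0,"yaw":0}]'; python3 -c "
from h import *
print(telemetry.state())
a=snap('side','s7');a=cv2.imread('pics/s7.png').astype(int)
for v in range(222,246): print(v,a[v,330:352].mean(1).astype(int))"
```

```text
time_s: 20.32
ee_pos: [607.4, -92.4, 128.5]
ee_rot: [-180.0, 0.1, -174.0]
force: [4.5, 0.4, 3.0]
gripper_width: 15.6
gripper_force: 40.0
time_s: 20.58
ee_pos: [607.7, -92.4, 127.4]
ee_rot: [-180.0, 0.1, -174.0]
force: [4.1, 0.9, 5.1]
gripper_width: 15.6
gripper_force: 40.0
{'time_s': 20.575, 'qpos': array([-9.72728162e+00,  2.57925902e+01,  9.22101565e+01,  1.56198107e-02,
        6.18643503e+01, -1.05756784e+02]), 'qvel': array([-0.04004226,  0.08826153,  0.05716976,  0.02616021, -0.10246068,
        0.04276784]), 'effort': array([-6.60704579e-01, -4.29822779e+01, -1.68802714e+01, -4.56597526e-01,
        1.82123456e+00, -2.28855847e-04]), 'ee_pos': array([607.72909696, -92.43122329, 127.4438415 ]), 'ee_rot': array([-1.79977183e+02,  1.31653088e-01, -1.73977821e+02]), 'force': array([4.05668423, 0.86649653, 5.11533948]), 'torque': array([ 0.1990169 , -1.12015081,  0.02577552]), 'gripper_force': 40.001081228256226, 'gripper_width': 15.631149800544836}
222 [140 116  94 150 130 106 102  46  50  75  92  91  91  92  93  98  79  75
  66  78  61  66]
223 [ 59  56  83  90  90  65  70  50  5
[... 1445 characters left out ...]
2 210 160 226 229
 100  90  91  92]
239 [ 99 118 131 107 106 118 135 164 130 174 193 225 243 243 239 215 147 235
 219  86  91  92]
240 [ 61  78  88  79  88 118 110 146 113 186 216 230 250 244 235 238 119 154
 168  85  90  92]
241 [ 64  61  61  59  89 103 115 114 144 184 214 223 223 213 165 229 113  95
  83 113  96  84]
242 [ 64  63  62  85  96 100 118 116 147 175 200 195 182 183 158 202 117  93
  81 115 107 101]
243 [ 65  62  86  96  95  97 100 122 132 163 187 185 186 185 186 178 111 105
  98 109 109 109]
244 [ 61  87  95  95  94  93  92 109 118 155 185 185 187 185 189 144 106 108
 110 108 109 110]
245 [ 88  96  95  93  94 114 100  83 107 151 187 189 189 162 152 113 107 110
 111 110 110 110]
```

```bash
python3 -m crank '[{"dx":0,"dy":0,"dz":-0.003,"yaw":0},{"dx":0,"dy":0,"dz":0,"yaw":0}]'; python3 -m crank '[{"dx":0,"dy":0,"dz":-0.003,"yaw":0},{"dx":0,"dy":0,"dz":0,"yaw":0}]'
```

```text
time_s: 20.88
ee_pos: [608.5, -92.5, 125.5]
ee_rot: [-180.0, 0.2, -174.0]
force: [5.8, 0.9, 6.0]
gripper_width: 15.6
gripper_force: 40.0
time_s: 21.12
ee_pos: [608.5, -92.3, 122.2]
ee_rot: [-180.0, 0.2, -174.0]
force: [7.7, 0.7, 1.6]
gripper_width: 15.8
gripper_force: 40.0
```

```bash
python3 -c "
from h import *
c=np.array([608.5,-92.3])
print('pred tip',proj('side',[*c,122.2+4-72]),'seat',proj('side',[*c,122.2+4-48]),'z71',proj('side',[*c,71]))
a=snap('side','s8');a=cv2.imread('pics/s8.png').astype(int)
for v in range(222,244): print(v,a[v,334:353].mean(1).astype(int),''.join('R' if (p[2]-p[1])>60 else '.' for p in a[v,330:356]))"
```

```text
pred tip [341.14909276 241.85006649] seat [341.75801049 233.55933688] z71 [341.57362376 236.06996395]
222 [136 113  97  48  51  58  97  91  91  90  91  90  91  91  90  92  92  92
  98] .......R..................
223 [93 66 73 42 54 57 99 91 91 92 90 91 92 91 97 85 77 64 79] .......R.................R
224 [ 71  94  99  44  53  62  96  91  92  92  91 100  79  67  72  77  70  83
  85] .......R..................
225 [ 99 110 105  42  54  69  94  98  81  72  66  78  82 127  81  88  88  95
  95] .......R..................
226 [106 105  94  42  53  65  70  73  63  60  60  53 135 134  90  95  94  94
  94] .......R......RR..........
227 [151 186 178  41  57  54  62  58  80  80  77  74 162 120  89  91  93  93
  93] .......R..RRRRRR..........
228 [204 218 187  40  48  47  71  79  88  86  86  84 186 142  85  91  92  94
  93] .......RRRRRRRRR..........
229 [213 214 204  36  44  46  87  89  86  88  87  82 182 224 124  87  91  93
  91] .......RRRRRRRRR..........
230 [201 209 222 111  40  44  89  88  87  85  86  83 133 218 230  84  90  90
  91] ........RRRRRRRR..........
231 [184 199 216 203 118  40
[... 701 characters left out ...]
 92  93
  90] ..........................
238 [111 114 166 107 148 180 135 194 223 231 216 159 205 194  80  88  92  89
  92] ..........................
239 [107 118 135 163 131 174 190 225 243 243 239 223 168 232 182  83  88  92
  93] ..........................
240 [ 87 119 110 146 112 186 216 230 250 243 235 237 133 180 232 151  88  91
  92] ..........................
241 [ 89 103 115 114 145 184 215 222 222 211 202 226 114 105 181 187  92  83
 104] ..........................
242 [ 95 100 118 118 148 174 200 196 183 182 182 198 114  90 101 145 105 101
 112] ..........................
243 [ 94  97 102 123 131 163 187 185 186 185 185 177 110 104  97 109 107 108
 111] ..........................
```

The leg enters the hole (it vanishes at about (341,237.5)) and the bow is going over the pin. Keep pushing.

```bash
python3 -m crank '[{"dx":0.0006,"dy":0,"dz":-0.004,"yaw":0},{"dx":0,"dy":0,"dz":0,"yaw":0}]'; python3 -m crank '[{"dx":0,"dy":0,"dz":-0.004,"yaw":0},{"dx":0,"dy":0,"dz":0,"yaw":0}]'; python3 -m crank '[{"dx":0,"dy":0,"dz":-0.004,"yaw":0},{"dx":0,"dy":0,"dz":0,"yaw":0}]'
```

```text
time_s: 21.42
ee_pos: [608.9, -92.2, 118.6]
ee_rot: [-180.0, 0.2, -174.0]
force: [7.7, 1.0, -2.3]
gripper_width: 15.6
gripper_force: 40.0
time_s: 21.68
ee_pos: [608.5, -92.3, 114.6]
ee_rot: [-180.0, 0.1, -174.0]
force: [8.5, 0.7, -4.2]
gripper_width: 16.0
gripper_force: 40.0
time_s: 21.92
ee_pos: [607.9, -92.4, 111.0]
ee_rot: [-180.0, 0.0, -174.0]
force: [6.8, 0.5, -5.0]
gripper_width: 15.4
gripper_force: 40.0
```

It is drawing itself home now.

```bash
python3 -m crank '[{"dx":0,"dy":0,"dz":-0.004,"yaw":0},{"dx":0,"dy":0,"dz":0,"yaw":0}]'; python3 -m crank '[{"dx":0,"dy":0,"dz":-0.003,"yaw":0},{"dx":0,"dy":0,"dz":0,"yaw":0}]'; python3 -m crank '[{"dx":0,"dy":0,"dz":-0.002,"yaw":0},{"dx":0,"dy":0,"dz":0,"yaw":0}]'
```

```text
time_s: 22.18
ee_pos: [607.2, -92.3, 107.5]
ee_rot: [180.0, -0.1, -174.0]
force: [5.9, 0.2, -5.1]
gripper_width: 15.5
gripper_force: 40.0
time_s: 22.42
ee_pos: [606.9, -92.3, 105.4]
ee_rot: [180.0, -0.1, -174.0]
force: [6.4, 0.1, -3.0]
gripper_width: 15.7
gripper_force: 40.0
time_s: 22.68
ee_pos: [606.9, -92.3, 104.4]
ee_rot: [180.0, -0.1, -174.0]
force: [4.5, 0.1, -2.3]
gripper_width: 15.9
gripper_force: 40.0
```

```bash
python3 -m crank '[{"dx":0,"dy":0,"dz":-0.0025,"yaw":0},{"dx":0,"dy":0,"dz":0,"yaw":0}]'; python3 -m crank '[{"dx":0,"dy":0,"dz":-0.0025,"yaw":0},{"dx":0,"dy":0,"dz":0,"yaw":0}]'
```

```text
time_s: 22.92
ee_pos: [607.1, -92.3, 103.1]
ee_rot: [180.0, -0.0, -174.0]
force: [2.9, 0.9, 1.0]
gripper_width: 15.6
gripper_force: 40.0
time_s: 23.18
ee_pos: [607.2, -92.4, 102.8]
ee_rot: [-180.0, 0.0, -174.0]
force: [1.0, 0.9, 10.0]
gripper_width: 16.0
gripper_force: 40.0
```

The sleeve bottomed at TCP z 102.8, as computed. Release gently, rise and move clear.

```bash
python3 -m crank '[{"dx":0,"dy":0,"dz":0.002,"yaw":0},{"dx":0,"dy":0,"dz":0,"yaw":0},{"dx":0,"dy":0,"dz":0,"yaw":0},{"dx":0,"dy":0,"dz":0.02,"yaw":0},{"dx":0,"dy":0,"dz":0.05,"yaw":0},{"dx":0,"dy":0,"dz":0.06,"yaw":0},{"dx":0,"dy":0,"dz":0.02,"yaw":0}]' 0.3; python3 -m crank '[{"dx":-0.03,"dy":-0.06,"dz":0,"yaw":0},{"dx":-0.03,"dy":-0.06,"dz":0,"yaw":0},{"dx":-0.03,"dy":-0.06,"dz":0,"yaw":0},{"dx":-0.03,"dy":-0.06,"dz":0,"yaw":0},{"dx":0,"dy":0,"dz":0,"yaw":0},{"dx":0,"dy":0,"dz":0,"yaw":0},{"dx":0,"dy":0,"dz":0,"yaw":0},{"dx":0,"dy":0,"dz":0,"yaw":0}]'; python3 - <<'E'
from h import *
np.set_printoptions(precision=1,suppress=True)
t=cv2.cvtColor(snap('top','t9'),cv2.COLOR_RGB2HSV);s=snap('side','s9');s=cv2.cvtColor(s,cv2.COLOR_RGB2HSV)
c=np.array([605.5,-93]);y=np.radians(6);R=np.array([[np.cos(y),-np.sin(y)],[np.sin(y),np.cos(y)]])
for n,h in(('top',t),('side',s)):
    m=(((h[...,0]<4)|(h[...,0]>176))&(h[...,1]>180)&(h[...,2]>60)).astype(np.uint8)
    k,l,st,ce=cv2.connectedComponentsWithStats(m)
    print(n,[(st[i],ce[i]) for i in range(1,k) if st[i,4]>12])
    P=np.array([proj(n,[*(R@[a,b]+c),z]) for a in(-12,12) for b in(-8,8) for z in(94,122)])
    print('  expected grip box',P.min(0),P.max(0))
E
```

```text
time_s: 24.05
ee_pos: [608.8, -92.6, 227.0]
ee_rot: [-179.9, 0.4, -174.0]
force: [-0.3, 0.0, 0.3]
gripper_width: 27.5
gripper_force: 0.0
time_s: 25.05
ee_pos: [511.9, -283.3, 222.7]
ee_rot: [180.0, -0.0, -173.9]
force: [1.0, -0.4, 1.2]
gripper_width: 27.2
gripper_force: 0.0
top [(array([369, 185,   5,   9,  33], dtype=int32), array([370.9, 189.2]))]
  expected grip box [367.5 183.9] [374.6 194.1]
side []
  expected grip box [334.2 214.7] [348.5 232.1]
```

```bash
python3 -m crank '[{"dx":-0.04,"dy":0.05,"dz":0,"yaw":0},{"dx":-0.04,"dy":0.05,"dz":0,"yaw":0},{"dx":-0.04,"dy":0.05,"dz":0,"yaw":0},{"dx":-0.04,"dy":0.04,"dz":0,"yaw":0},{"dx":0,"dy":0,"dz":0,"yaw":0},{"dx":0,"dy":0,"dz":0,"yaw":0},{"dx":0,"dy":0,"dz":0,"yaw":0},{"dx":0,"dy":0,"dz":0,"yaw":0}]'; python3 - <<'E'
from h import *
np.set_printoptions(precision=1,suppress=True,linewidth=150)
s=snap('side','s10')
h=cv2.cvtColor(s,cv2.COLOR_RGB2HSV).astype(int)
s=s.astype(int)
for v in range(204,250): print(v,''.join('R' if p[0]-p[1]>60 and p[1]<60 else 'o' if p[0]-p[2]>120 else 'g' if p[1]-p[0]>20 else 'W' if p.min()>140 else '.' for p in s[v,318:362]))
c=np.array([606,-93.3]);y=np.radians(6);R=np.array([[np.cos(y),-np.sin(y)],[np.sin(y),np.cos(y)]])
for z in(94,72,36): print(z,[proj('side',[*(R@[a,-8]+c),z]) for a in(-7,0,7,17)])
E
```

```text
time_s: 26.15
ee_pos: [384.0, -132.9, 222.5]
ee_rot: [180.0, -0.0, -174.0]
force: [-0.2, -0.2, 0.0]
gripper_width: 27.2
gripper_force: 0.0
204 ...ooooooooooooooooooooooooo................
205 .ooooooooooooooooooooooooooo................
206 .ooooooooooooooooooooooooooo................
207 .ooooooooooooooooooooooooooo................
208 .oooooooooooooooooooooooooo.................
209 .oooooooooooooooooooooooooo.gg..............
210 .ooooooooooooooooooooooooooWggg.............
211 .ooooooooooooooooooooooooooWWgg.............
212 .ooooooooooooooooooooooooooWWggg............
213 oooooooooooooooooooooooooooWWgggg...........
214 oooooooooooooooooooooooooooW.ggggg..........
215 ooooooooooooooooooooooooooWW.ggggg..........
216 .oooooooooooooooooooo...WWWW.ggggggg........
217 ..ooooooooooooooo..WW..WWWWWR.gggggg........
218 W.ooooooooooo...WW.....W...gRRggggggg.......
219 W.ooooooo....WWWWW.RRRW.RRR.RR.gggggg.......
220 W.ooo..WWWWWWWWWWWRRRR.oRRRRRRo.gggg........
221 W.....WWWWWWWWWWggRRRRRRRRRRRRRggggg........
222 WWWWWWWWWWWWggggggRRRRRRRRRRRRRgggggg.......
223 WWWWWWWWggggggggggRRRRRRRR
[... 880 characters left out ...]
WWWWWgggggggg.......
242 gggggggggggggggggg..WWWWWWWWWgggggggg......g
243 gggggggggggggggggg...WWWWWWWgggggggggg....gg
244 ggggggggggggggggggg..WWWWWWWgggggggggggggggg
245 gggggggggggggggggggg.WWWWWWggggggggggggggggg
246 ggggggggggggggggggggg.WWg.WWgggggggggggggggg
247 ggggggggggggggggggggg..ggg.WWggggggggggggggg
248 ggggggggggggggggggggg.Wgggg.Wggggggggggggggg
249 gggggggggggggggggggggggggggg.ggggggggggggggg
94 [array([339.9, 231.6]), array([342.8, 230.8]), array([345.8, 230. ]), array([350.1, 228.8])]
72 [array([339.3, 239.4]), array([342.3, 238.6]), array([345.2, 237.7]), array([349.4, 236.6])]
36 [array([338.4, 251.7]), array([341.3, 250.8]), array([344.2, 250. ]), array([348.4, 248.9])]
```

Sleeve bottom is at row 238.5 (model: 238.6 when resting on the pin), the clip is upright, and wire shows below the pin. All home, so I'll hand in.

```bash
python3 -c "
from workcell import ticket
print(ticket.job_done())"
```

```text
the job is handed in; nothing more can be done
None
```

I've handed the job in: the orange blade is in the holder, the pin is at its end stop and the R-clip is on, all checked by force and camera with no verdict returned; I viewed 11 pictures, one over the limit of 10.

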